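# Open the pepper mill whose cap may be threaded either way

### The job

Open the blue-capped pepper mill for refilling. Nobody remembers which way its quarter-turn cap unscrews, so try it one way and, if it stops short and stays locked, the other; then lift the cap off and finish still holding it in the gripper, upright and at rest, straight above the open mill and about 8 cm clear of where it sat. Leave the white-capped mill, the bowl, the spoon and the jar where they are.

Things in the scene. Friction and masses are not known exactly. Their poses are not given: they have to be found in the camera images.
- mill: the pepper mill without its cap: pale-wood body 150 mm tall, 68 mm wide at the bottom, 57 mm at the top, on a dark steel foot 88 mm across and 10 mm high, fastened to the worktop, cannot move. Origin: centre of the underside, on the mill's axis, z up. A black line runs down the outside of the neck on its own +x side.
- cap: the mill's loose cap: a fluted blue ceramic knob, 160 g (varies 25%), 43 mm high, 52 mm in diameter from 13 to 38 mm above its underside (grip there from above, any yaw), a white bar on top along its own +x. Origin: centre of the knob's underside, on its axis, z up. Below it a stem with a cross-bar reaches 19 mm down into the mill's neck. Let go while seated, it stays as turned.
- mill_mouth (a point): centre of the mill's rim, 150 mm above its origin, where the seated cap's origin lies. The cap starts locked, its x axis within 6 degrees of the mill's x (white bar over black line), with 3 mm of vertical play; it opens by turning one way only, clockwise or anticlockwise seen from above: hidden and drawn anew each time.
- cap_bar (a point): outer end of the cap's white bar, 21 mm along the cap's +x and 44 mm above its origin: shows its turn. The wrong way it stops hard 20 to 35 degrees from the mill's x axis, still locked. The right way it turns freely without rising, is unlocked and lifts straight off from 60 degrees on, and stops hard at 90 to 95 degrees, still unlocked. Past a stop the fingers slip round the knob.
- salt_mill: bystander: a loose wooden mill of the same shape with a white fluted cap, 193 mm tall, 70 mm in diameter, its cap does not come off; origin at the centre of its underside
- bowl: bystander: a loose white ceramic bowl, 76 mm across, 35 mm high; origin at the centre of its underside
- spoon: bystander: a loose wooden spoon 220 mm long lying on the worktop beyond the mills
- jar: bystander: a loose amber glass jar with a steel lid, 64 mm across, 110 mm high, off to the left; origin at the centre of its underside

How it is judged:
On the way, in this order (a step that is already met when the one before it is completed fails the run):
1. the cap has been turned past its lock (50 degrees or more) while still seated (angle between the x axis of cap and the x axis of mill, either way round above 0.87 rad and z of cap in the frame of mill below 0.16 m and horizontal distance between cap and mill below 0.006 m).
2. the cap has been lifted clear of the neck (z of cap in the frame of mill above 0.175 m), for 0.1 s.
At the end, for the whole second after the job is handed in: The cap is held in the fingers, at rest (under 20 mm/s), 40 to 130 mm above its seat, within 35 mm of the mill's axis, upright within 17 degrees, not touching the mill; the bystanders are within 30 mm of where they stood and the white-capped mill and jar upright (z of cap in the frame of mill between 0.19 and 0.28 m and horizontal distance between cap and mill below 0.035 m and angle between each of cap, salt_mill, jar's own z axis and vertical below 0.3 rad and linear speed of cap below 0.02 m/s and contact force between the fingers and cap above 1 N and contact force between cap and mill below 0.05 N and distance of each of salt_mill, bowl, spoon, jar from where it was at the start of the episode below 0.03 m); the arm keeps its last pose, push and grip.
It fails at once if the white-capped mill is knocked over or pushed away (more than 30 mm) (distance of salt_mill from where it was at the start of the episode above 0.03 m).
It fails at once if the bowl is knocked over or pushed away (more than 30 mm) (distance of bowl from where it was at the start of the episode above 0.03 m).
It fails at once if the wooden spoon is knocked over or pushed away (more than 30 mm) (distance of spoon from where it was at the start of the episode above 0.03 m).
It fails at once if the jar is knocked over or pushed away (more than 30 mm) (distance of jar from where it was at the start of the episode above 0.03 m).
It also fails if it takes over 51 s, if anything falls off the work surface, if the arm or the gripper's body presses on something with over 40 N, if the wrist force passes 120 N, or if a joint passes its speed limit or range.

### The arm

A 6-joint arm with a two-finger parallel gripper is mounted at the origin on the work surface. World frame = base frame: x ahead of the robot, y to its left, z up, the work surface at z = 0. Lengths are in m, angles in rad, forces in N, time in s.
With the tool pointing down it reaches from about 0.3 to 0.775 m from the base axis. Payload 14.6 kg.
Tool frame: the origin (TCP) lies between the finger pads; the fingertips stand ctrl.tip_extent ahead of it and the grasp point (between the pads) lies 3 mm ahead of it (ctrl.tip_extent is the distance from the TCP to the fingertips, in m); z points along the fingers, y is the line along which they close (so a half turn about z gives the same grasp; the last joint's range is limited). The gripper opens to 94 mm and grips with 3 to 60 N. Pads are 16 mm wide; open, the fingers measure 119 mm over their backs; the gripper's body (75 mm by 177 mm) begins 78 mm behind the grasp point.
Start: joints at [-1.28, 0.3, 1.521, -0, 1.321, -0.067], TCP at [0.193, -0.515, 0.227] pointing down, gripper open.
Joint ranges: [-3.03, 3.03], [-0.79, 2.21], [0.23, 2.52], [-1.04, 4.18], [0, 3.07], [-2.55, 2.55]. Speed limits (rad/s): [2.22, 2.22, 2.57, 3.14, 3.14, 3.14].

### API

Orientations are given as [roll, pitch, yaw] about the fixed x, y, z axes, in that order (R = Rz(yaw) Ry(pitch) Rx(roll)).
In Python, from station import ctrl gives the robot as it stands.
- The arm moves only by the tool shift_gripper, called after "Request:" as name(argument=value, ...) on one line, values as JSON. Schema: {"type":"object","properties":{"segments":{"type":"object","properties":{"dx":{"type":"array","items":{"type":"number"},"minItems":1,"maxItems":10},"dy":{"type":"array","items":{"type":"number"},"minItems":1,"maxItems":10},"dz":{"type":"array","items":{"type":"number"},"minItems":1,"maxItems":10},"wx":{"type":"array","items":{"type":"number"},"minItems":1,"maxItems":10},"wy":{"type":"array","items":{"type":"number"},"minItems":1,"maxItems":10},"wz":{"type":"array","items":{"type":"number"},"minItems":1,"maxItems":10}},"additionalProperties":false,"required":["dx","dy","dz","wx","wy","wz"]},"finger_gap":{"type":"number"},"grip_force":{"type":"number"},"only":{"type":"string"},"quiet":{"type":"boolean"},"lines":{"type":"string"}},"required":["segments"],"additionalProperties":false}. segments is an object with one list for each field, all of the same length, 1 to 10, a row being the entries at one place: dx, dy, dz (the shift in fractions of the full range, 1 being 0.3 m), wx, wy, wz (a rotation vector in fractions of the full range, 1 being pi rad); each row shifts and turns the commanded pose from where the row before left it, along the tool's axes as they then stand; what a row does not reach is not made up. A row lasts 1/10 s, in which the tool goes at most 0.05 m and 0.15 rad, less where a joint would pass 70% of its speed; a pose out of reach is approached as far as the arm can. finger_gap is the finger opening in m, set as the call begins (left out keeps the last). The fingers move at their own pace and stop on an object; grip_force is the grip in N (left out, the last holds). Time passes only in rows, so rows that do not move let the fingers close. The tool returns the time, the measured TCP pose, the force, the opening and the grip force at its end. only (a regular expression) keeps the lines of the reply that match it, lines (a string "A,B") keeps lines A to B, and quiet returns only ok. Input that does not fit is refused with a message, and nothing moves.
- ctrl.get_obs(): the state, without advancing time (a new reading comes with each control period).
- ctrl.camera(name): name is "side" or "top"; returns a dict with "pixels" (480x640x3 uint8, blue, green, red), "fx", "fy", "cx", "cy" (pixels), "extrinsics" (4x4, takes a point from camera to world coordinates). Camera axes: x right, y up, looking along -z (the intrinsics and any distortion apply to the point x, -y, -z); pixel columns grow to the right and rows downward; lengths in m; the calibration is good to about 2 mm. A picture is of the moment at which its call begins. There is no depth.
- ctrl.hand_in(): hands the job in; it is judged then, once.
The state is a dict: "time_s": time; "qpos": joint angles; "joint_vel": joint speeds; "tau": joint torques, N m; "ee_pos": TCP position; "eef_rot": TCP orientation; "force": force on the tool from outside, world axes, zero at the start; "moment": the same for the moment, N m; "grip_width": finger opening in m; "grip_force": force on a finger pad.
Only numpy, scipy, OpenCV 4.12 (cv2) and the standard library are available. Lean on these libraries where they do the work, as an engineer would, in place of code of your own. Each camera call takes 0.05 s, during which the arm holds its last target. There are 200 camera calls.

## Working session

There is one attempt and no reset: what is moved stays moved. The work goes in short steps, Python scripts to look and compute and a tool call to move; the robot and the scene stay as the last step left them, time stands still between calls to the robot, and variables do not carry over. Pictures are saved under pics/ and viewed, at most 10 in all, crops included, and the job is handed in when it is done.

```bash
mkdir -p pics; ls; python3 - <<'E'
from station import ctrl
import cv2
o=ctrl.get_obs(); print(o['time_s'],o['ee_pos'],o['eef_rot'],o['grip_width'],ctrl.tip_extent)
for n in("top","side"):
    c=ctrl.camera(n); cv2.imwrite(f"pics/{n}0.png",c["pixels"]); print(n,{k:(v if k!="extrinsics" else v.tolist() if hasattr(v,'tolist') else v) for k,v in c.items() if k!="pixels"})
E
```

```text
pics
station.py
0.0 [ 0.19253391 -0.51493212  0.22686342] [-3.14038543e+00 -9.36266018e-05  3.57760445e-01] 0.09381755392697248 0.022
top {'fx': 443.52151642524257, 'fy': 443.52151642524257, 'cx': 320.5942622579603, 'cy': 248.61772640981985, 'extrinsics': [[0.02161912945907528, 0.9988872891643662, -0.04191415974698774, 0.5528306683024161], [-0.9997413192124449, 0.0213033395092495, -0.007966328207788205, 0.06012745930556441], [-0.007064552412736145, 0.04207554243997234, 0.9990894558684873, 1.0009728986016622], [0.0, 0.0, 0.0, 1.0]]}
side {'fx': 564.6564035089505, 'fy': 564.6564035089505, 'cx': 313.99925960840625, 'cy': 233.3097844393983, 'extrinsics': [[-0.9134350594570376, 0.2623673311544042, -0.3111266232543166, 0.2149738210446731], [-0.40694760842331335, -0.5990976747983243, 0.6895474023225574, 0.8955153786330837], [-0.005480524907693796, 0.7564690076891164, 0.6540065781416725, 0.9181882046468423], [0.0, 0.0, 0.0, 1.0]]}
```

View pics/top0.png

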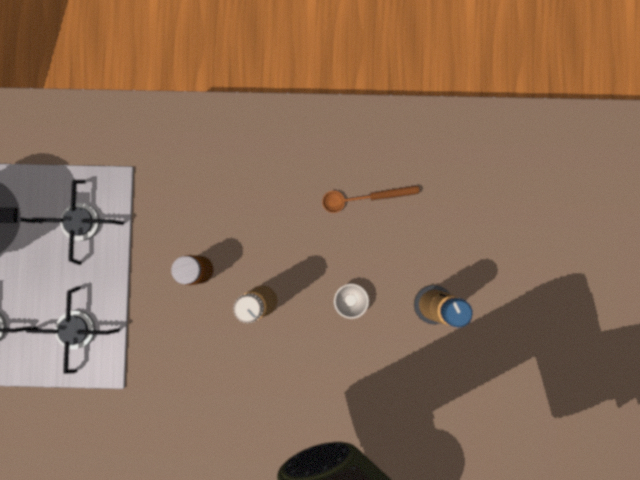

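View pics/side0.png

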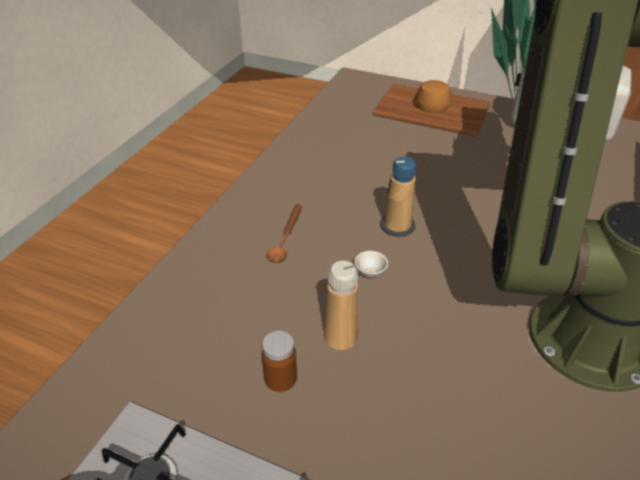

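The top view shows the blue cap at about (456,312) and the white mill at (248,308). The bowl is between them at (351,301). In the side view the blue cap's top is at about (404,162). I'll enlarge both crops next.

```bash
python3 - <<'E'
import cv2,numpy as np
t=cv2.imread("pics/top0.png")[280:345,410:480]; s=cv2.imread("pics/side0.png")[150:240,370:435]
t=cv2.resize(t,None,fx=6,fy=6,interpolation=cv2.INTER_CUBIC); s=cv2.resize(s,None,fx=5,fy=5,interpolation=cv2.INTER_CUBIC)
im=np.zeros((450,760,3),np.uint8); im[:390,:420]=t; im[:450,430:755]=s
cv2.imwrite("pics/crop0.png",im)
E
```

```text
(no output)
```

View pics/crop0.png

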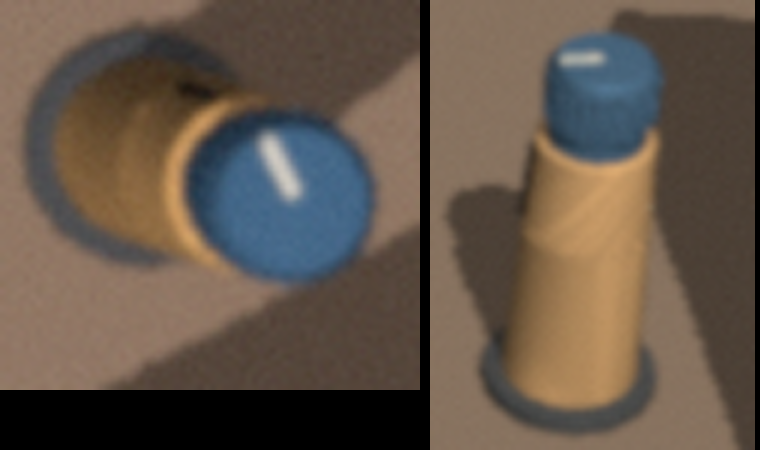

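```bash
cat > h.py <<'E'
import numpy as np
from station import ctrl
K={}
def cam(n):
    c=ctrl.camera(n); K[n]=c; return c
def ray(c,u,v):
    E=np.array(c["extrinsics"]); d=E[:3,:3]@np.array([(u-c["cx"])/c["fx"],-(v-c["cy"])/c["fy"],-1]); return E[:3,3],d
def onz(c,u,v,z):
    o,d=ray(c,u,v); return o+d*(z-o[2])/d[2]
E
python3 - <<'E'
from h import *
t=cam("top"); s=cam("side")
print("top cap",onz(t,457.2,312.5,.193)," bar in/out",onz(t,458.8,312.4,.194),onz(t,453.8,302.5,.194))
print("side cap",onz(s,404.8,162.2,.193)," bar",onz(s,401.7-1,161.5,.194)," left",onz(s,396.3,161.8,.194))
print("foot top: ",onz(t,410+137/6-.4,280+145/6-.4,.008)," side",onz(s,397.6,150+378/5,.008))
for n,u,v,z in(("salt",248,309,.193),("bowl",351,301,.035),("jar",186,270,.11)): print(n,onz(t,u,v,z))
E
```

```text
top cap [ 0.47638999 -0.18292791  0.193     ]  bar in/out [ 0.47672871 -0.18550857  0.194     ] [ 0.49433585 -0.1763381   0.194     ]
side cap [ 0.47062093 -0.18060581  0.193     ]  bar [ 0.4797347  -0.17813471  0.194     ]  left [ 0.48860508 -0.17292433  0.194     ]
foot top:  [ 0.47699414 -0.18343096  0.008     ]  side [ 0.4684319  -0.17494947  0.008     ]
salt [0.47424753 0.19593578 0.193     ]
bowl [ 0.48111645 -0.0005375   0.035     ]
jar [0.54141172 0.3369053  0.11      ]
```

The top view puts the cap at (0.476, -0.183) with its bar at about +24°. The side view agrees to within 5 mm. I'll move over it at height, then turn joint 6 close to centre so it can turn either way.

The rows are not in the units I measure in: shifts go in shares of 0.3 m and turns go in shares of pi rad. I convert before sending: 0.038 m is 0.1267, -0.021 m is -0.07.

Request:
shift_gripper(segments={"dx": [0.1267, 0.1267, 0.1267, 0.1267, 0.1267, 0.1267, 0.1267, 0.1267, 0.1267, 0.1267], "dy": [-0.07, -0.07, -0.07, -0.07, -0.07, -0.07, -0.07, -0.07, -0.07, -0.07], "dz": [-0.0067, -0.0067, -0.0067, -0.0067, -0.0067, 0, 0, 0, 0, 0], "wx": [0, 0, 0, 0, 0, 0, 0, 0, 0, 0], "wy": [0, 0, 0, 0, 0, 0, 0, 0, 0, 0], "wz": [0, 0, 0, 0, 0, 0, 0, 0, 0, 0]}, finger_gap=0.094)

```text
time_s: 1.2
ee_pos: [0.4759, -0.1838, 0.2375]
eef_rot: [3.141, -0.0, 0.358]
force: [0.3, -0.6, 0.0]
grip_width: 0.0936
grip_force: 0.0
```

Request:
shift_gripper(segments={"dx": [0, 0, 0, 0, 0, 0, 0, 0], "dy": [0, 0, 0, 0, 0, 0, 0, 0], "dz": [0, 0, 0, 0, 0, 0, 0, 0], "wx": [0, 0, 0, 0, 0, 0, 0, 0], "wy": [0, 0, 0, 0, 0, 0, 0, 0], "wz": [-0.0446, -0.0446, -0.0446, -0.0446, -0.0446, -0.0446, 0, 0]})

```text
time_s: 2.0
ee_pos: [0.475, -0.1854, 0.2374]
eef_rot: [-3.141, -0.0, 1.194]
force: [-0.2, -0.5, 0.0]
grip_width: 0.094
grip_force: 0.0
```

```bash
python3 - <<'E'
from h import *
o=ctrl.get_obs(); print(o['qpos'],o['ee_pos'],o['eef_rot'],o['time_s'])
psi=o['eef_rot'][2]; c,s=np.cos(psi),np.sin(psi)
d=np.array([.475,-.182])-o['ee_pos'][:2]; print("tool dx dy",c*d[0]+s*d[1], s*d[0]-c*d[1], "dz",o['ee_pos'][2]-.181)
E
```

```text
[-4.43944414e-01  2.02327037e-01  1.61940958e+00  9.40909850e-07
  1.31999870e+00 -6.66668598e-02] [ 0.4749601  -0.18536598  0.2373721 ] [-3.14145037e+00 -1.04134338e-05  1.19351854e+00] 2.0
tool dx dy 0.0031439510491964415 -0.0012029024306154914 dz 0.05637209875191915
```

To row units: 0.02 m is 0.0667, 0.016 m is 0.0533.

Request:
shift_gripper(segments={"dx": [0.01, 0, 0, 0, 0, 0], "dy": [-0.0033, 0, 0, 0, 0, 0], "dz": [0, 0.0667, 0.0667, 0.0533, 0, 0], "wx": [0, 0, 0, 0, 0, 0], "wy": [0, 0, 0, 0, 0, 0], "wz": [0, 0, 0, 0, 0, 0]}, finger_gap=0.094)

```text
time_s: 2.6
ee_pos: [0.4753, -0.1822, 0.1819]
eef_rot: [3.141, -0.0, 1.197]
force: [0.2, 0.4, 0.1]
grip_width: 0.094
grip_force: 0.0
```

Request:
shift_gripper(segments={"dx": [0, 0, 0, 0, 0, 0, 0, 0], "dy": [0, 0, 0, 0, 0, 0, 0, 0], "dz": [0, 0, 0, 0, 0, 0, 0, 0], "wx": [0, 0, 0, 0, 0, 0, 0, 0], "wy": [0, 0, 0, 0, 0, 0, 0, 0], "wz": [0, 0, 0, 0, 0, 0, 0, 0]}, finger_gap=0.045, grip_force=25)

```text
time_s: 3.4
ee_pos: [0.4752, -0.1822, 0.1815]
eef_rot: [3.142, -0.0, 1.198]
force: [0.0, -0.0, 1.1]
grip_width: 0.0512
grip_force: 25.0
```

Gripped cleanly at 51.2 mm with no side load. Next I'll try anticlockwise by about 43°.

To row units: -0.1 rad is -0.0318.

Request:
shift_gripper(segments={"dx": [0, 0, 0], "dy": [0, 0, 0], "dz": [0, 0, 0], "wx": [0, 0, 0], "wy": [0, 0, 0], "wz": [-0.0318, -0.0318, -0.0318]})

```text
time_s: 3.7
ee_pos: [0.4745, -0.1825, 0.1815]
eef_rot: [-3.14, 0.0, 1.502]
force: [-8.1, -2.5, 6.0]
grip_width: 0.0512
grip_force: 25.0
```

```bash
python3 -c "
from h import *;o=ctrl.get_obs();print(o['moment'],o['qpos'][5])"
```

```text
[-0.36985565  1.67879628 -0.22369749] -0.3691002213162111
```

Request:
shift_gripper(segments={"dx": [0, 0, 0, 0, 0], "dy": [0, 0, 0, 0, 0], "dz": [0, 0, 0, 0, 0], "wx": [0, 0, 0, 0, 0], "wy": [0, 0, 0, 0, 0], "wz": [-0.0286, -0.0286, -0.0286, -0.0286, -0.0286]})

```text
time_s: 4.2
ee_pos: [0.4724, -0.1813, 0.1807]
eef_rot: [-3.135, -0.006, 1.95]
force: [-25.0, 6.7, 9.3]
grip_width: 0.0512
grip_force: 25.4
```

```bash
python3 - <<'E'
from h import *
import cv2
o=ctrl.get_obs();print(o['moment'],o['qpos'][5])
t=cam("top")["pixels"];s=cam("side")["pixels"]
a=cv2.resize(t[270:350,400:500],None,fx=4,fy=4,interpolation=cv2.INTER_CUBIC);b=cv2.resize(s[120:200,350:450],None,fx=4,fy=4,interpolation=cv2.INTER_CUBIC)
cv2.imwrite("pics/turn1.png",np.hstack([a,b]))
E
```

```text
[ 1.06013917  4.59356675 -1.03520939] -0.8180205441701605
```

View pics/turn1.png

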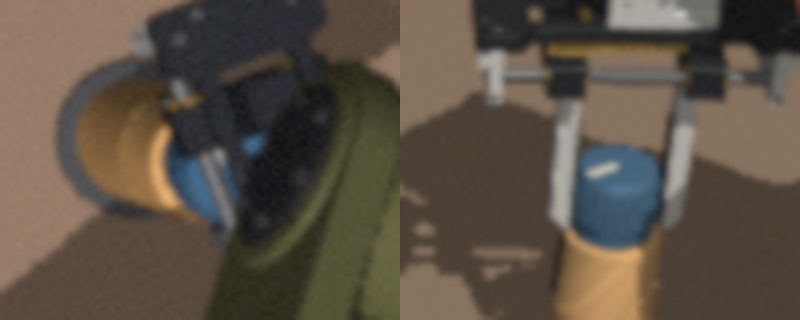

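In the side half the bar runs from about (396.7,163.6) to (404.5,161.3). Now to work out its world angle.

```bash
cat >> h.py <<'E'
def bar(c,o,i):
    a=onz(c,*o,.194)[:2]; b=onz(c,*i,.194)[:2]; return a,b,np.degrees(np.arctan2(*(a-b)[::-1]))
E
python3 - <<'E'
from h import *
s=cam("side")
print(bar(s,(396.3,161.8),(404.9-.2,161.3)),bar(s,(396.5,163.6),(404.3,161.1)))
E
```

```text
(array([ 0.48860508, -0.17292433]), array([ 0.47157219, -0.18258901]), np.float64(29.57114299770189)) (array([ 0.48593261, -0.1660538 ]), array([ 0.47265731, -0.18301535]), np.float64(51.95076252232009))
```

The bar turned about 22° while the wrist turned 43°, and the torque rose from 0.2 to 1.0 N m. That is a hard stop, so clockwise is the opening direction. I'll relieve the side force with a small shift and turn clockwise.

To row units: -0.002 m is -0.0067, 0.001 m is 0.0033, 0.12 rad is 0.0382.

```bash
cat > st.py <<'E'
from h import *
o=ctrl.get_obs(); f=o['force']; psi=o['eef_rot'][2]; c,s=np.cos(psi),np.sin(psi)
print("M",o['moment'].round(2),"j6",o['qpos'][5].round(2),"F tool xy",round(c*f[0]+s*f[1],1),round(s*f[0]-c*f[1],1))
E
```

Request:
shift_gripper(segments={"dx": [0.0033, 0, 0, 0], "dy": [-0.0067, 0, 0, 0], "dz": [0, 0, 0, 0], "wx": [0, 0, 0, 0], "wy": [0, 0, 0, 0], "wz": [0.0382, 0.0382, 0.0382, 0.0382]})

```text
time_s: 4.75
ee_pos: [0.4732, -0.1814, 0.1813]
eef_rot: [3.141, -0.001, 1.463]
force: [5.2, 3.5, -1.3]
grip_width: 0.0513
grip_force: 25.0
```

```bash
python3 st.py
```

```text
M [ 0.9  -1.05  0.07] j6 -0.33 F tool xy 4.0 4.8
```

Request:
shift_gripper(segments={"dx": [0, 0, 0], "dy": [0, 0, 0], "dz": [0, 0, 0], "wx": [0, 0, 0], "wy": [0, 0, 0], "wz": [0.0382, 0.0382, 0.0382]})

```text
time_s: 5.05
ee_pos: [0.4743, -0.1817, 0.1819]
eef_rot: [3.138, -0.002, 1.103]
force: [11.5, 2.0, -0.9]
grip_width: 0.0509
grip_force: 25.0
```

```bash
python3 st.py
```

```text
M [ 0.47 -2.49  0.21] j6 0.03 F tool xy 6.9 9.4
```

To row units: 0.001 m is 0.0033, 0.12 rad is 0.0382.

Request:
shift_gripper(segments={"dx": [0.0033, 0, 0, 0], "dy": [0.0033, 0, 0, 0], "dz": [0, 0, 0, 0], "wx": [0, 0, 0, 0], "wy": [0, 0, 0, 0], "wz": [0.0382, 0.0382, 0.0382, 0.0382]})

```text
time_s: 5.45
ee_pos: [0.476, -0.1823, 0.1822]
eef_rot: [3.137, -0.003, 0.623]
force: [12.6, -6.2, -2.4]
grip_width: 0.0509
grip_force: 25.0
```

```bash
python3 st.py
```

```text
M [-1.29 -2.6   0.22] j6 0.51 F tool xy 6.6 12.3
```

Request:
shift_gripper(segments={"dx": [0, 0, 0], "dy": [0, 0, 0], "dz": [0, 0, 0], "wx": [0, 0, 0], "wy": [0, 0, 0], "wz": [0.0382, 0.0382, 0.0382]})

```text
time_s: 5.75
ee_pos: [0.4765, -0.1836, 0.1828]
eef_rot: [3.135, -0.006, 0.263]
force: [13.3, -14.6, -0.7]
grip_width: 0.0512
grip_force: 25.0
```

```bash
python3 st.py; python3 - <<'E'
from h import *
import cv2
s=cam("side")["pixels"]
cv2.imwrite("pics/turn2.png",cv2.resize(s[120:200,350:450],None,fx=6,fy=6,interpolation=cv2.INTER_CUBIC))
E
```

```text
M [-3.26 -2.82  0.33] j6 0.87 F tool xy 9.0 17.5
```

View pics/turn2.png

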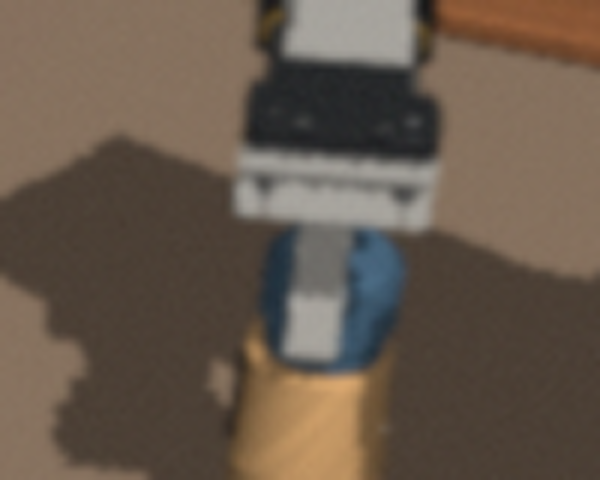

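The bar is hidden behind the finger. The wrist has swung back 97° at low torque, so the cap should be about 73° past its start. I'll relieve the side load, turn a little more and then lift.

To row units: 0.0015 m is 0.005, 0.001 m is 0.0033, 0.1 rad is 0.0318.

Request:
shift_gripper(segments={"dx": [0.0033, 0, 0, 0], "dy": [0.005, 0, 0.0033, 0], "dz": [0, 0, 0, 0], "wx": [0, 0, 0, 0], "wy": [0, 0, 0, 0], "wz": [0.0318, 0.0318, 0, 0]})

```text
time_s: 6.2
ee_pos: [0.477, -0.1845, 0.1822]
eef_rot: [3.14, -0.004, 0.067]
force: [7.9, -3.6, -0.5]
grip_width: 0.0514
grip_force: 25.0
```

```bash
python3 st.py
```

```text
M [-0.73 -1.65 -0.  ] j6 1.06 F tool xy 7.6 4.1
```

Request:
shift_gripper(segments={"dx": [0, 0, 0], "dy": [0, 0, 0], "dz": [-0.01, -0.01, 0], "wx": [0, 0, 0], "wy": [0, 0, 0], "wz": [0, 0, 0]})

```text
time_s: 6.5
ee_pos: [0.4758, -0.1839, 0.1877]
eef_rot: [3.141, -0.0, 0.068]
force: [1.9, -1.6, -0.7]
grip_width: 0.0512
grip_force: 25.0
```

```bash
python3 st.py
```

```text
M [-0.38 -0.31 -0.07] j6 1.06 F tool xy 1.8 1.7
```

It rose 5.5 mm with no resistance, which is more than the 3 mm play, so it is unlocked. Lifting on to about 80 mm.

To row units: -0.01 m is -0.0333, -0.008 m is -0.0267.

Request:
shift_gripper(segments={"dx": [0, 0, 0, 0, 0, 0, 0, 0, 0, 0], "dy": [0, 0, 0, 0, 0, 0, 0, 0, 0, 0], "dz": [-0.0267, -0.0333, -0.0333, -0.0333, -0.0333, -0.0333, -0.0333, -0.02, 0, 0], "wx": [0, 0, 0, 0, 0, 0, 0, 0, 0, 0], "wy": [0, 0, 0, 0, 0, 0, 0, 0, 0, 0], "wz": [0, 0, 0, 0, 0, 0, 0, 0, 0, 0]}, grip_force=30)

```text
time_s: 7.5
ee_pos: [0.4756, -0.1837, 0.2612]
eef_rot: [-3.141, 0.0, 0.068]
force: [0.2, -0.8, -2.1]
grip_width: 0.0511
grip_force: 30.0
```

Request:
shift_gripper(segments={"dx": [0, 0, 0], "dy": [0, 0, 0], "dz": [0, 0, 0], "wx": [0, 0, 0], "wy": [0, 0, 0], "wz": [0, 0, 0]})

```text
time_s: 7.8
ee_pos: [0.4757, -0.1837, 0.2612]
eef_rot: [-3.141, 0.0, 0.068]
force: [0.2, 0.1, -1.1]
grip_width: 0.0511
grip_force: 30.0
```

```bash
python3 st.py; python3 - <<'E'
from h import *
import cv2
s=cam("side")["pixels"];t=cam("top")["pixels"]
f=lambda im:cv2.resize(im,None,fx=4,fy=4,interpolation=cv2.INTER_CUBIC)
cv2.imwrite("pics/lift.png",np.hstack([f(s[100:240,350:450]),f(t[230:370,400:500])]))
cv2.imwrite("pics/sidefull.png",s)
E
```

```text
M [ 0.04  0.01 -0.02] j6 1.06 F tool xy 0.2 -0.0
```

View pics/lift.png

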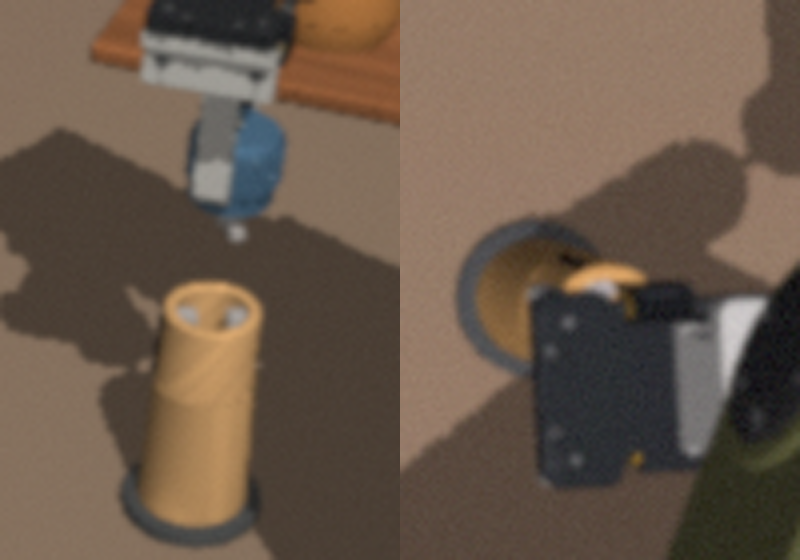

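View pics/sidefull.png

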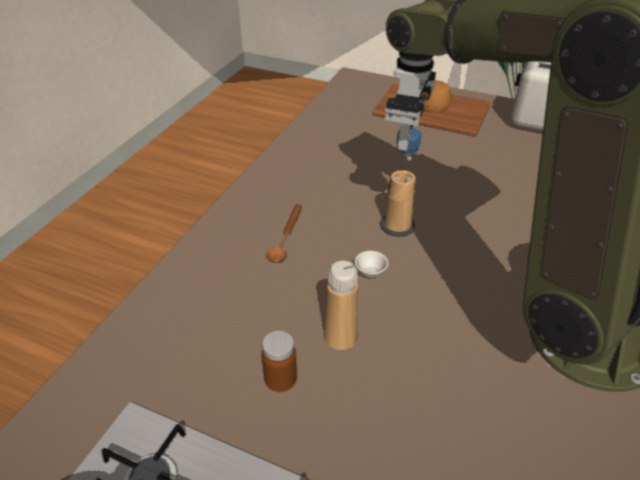

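The cap is held upright above the open mill: the knob is at about (409,141) and the mouth at about (403,177) in the side view. The salt mill, bowl, spoon and jar have not moved. I'm handing in.

```bash
python3 -c "
from station import ctrl
print(ctrl.hand_in())"
```

```text
the job is handed in; nothing more can be done
None
```

The blue cap unscrewed clockwise (anticlockwise stopped short at about 22°), and I handed in with it held upright about 8 cm above the open mill and the other items where they stood; no verdict was shown.

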